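# Hang the sample carrier on the spring balance

### The job

Weigh the samples in the red-tabbed carrier: pick it up and hang its hook over the arm of the spring balance, on the green stretch between the two black collars. The arm sinks under the load: lower it slowly and gently, let go only when the arm bears the whole weight and has settled, so that the arm neither drops nor springs up, and never press the arm hard or down to its stop. Leave the carrier hanging still and free, and everything else where it is.

Things in the scene. Friction and masses are not known exactly. Their poses are not given: they have to be found in the camera images.
- red_carrier: Loose sample carrier with a RED tab, 0.2 to 0.75 kg (unknown), stands on the bench. Origin: centre of its underside; z up. Steel disc 76 mm across, 8 mm thick, two white crucibles fixed on it (to 36 mm high), a bail of 5 mm wire (to 75 mm high), above it an open wire hook in the carrier's y-z plane, and on top the red grip tab. 178 mm high in all.
- red_carrier_tab (a point): Grip point in the red tab, 160 mm above the underside at x = y = 0. Tab: solid plastic, 26 mm along the carrier's x, 12 mm thick along its y, from 132 to 178 mm height. The hook's arch (5 mm wire) lies right below it. Axes as the carrier's.
- red_carrier_mouth (a point): Middle of the hook's open mouth: 88 mm above the underside, y = +13 mm. The hook's tip ends above it at y = +14.5 mm, 105 mm high; its shank stands across at y = -12 mm (72 to 118 mm high). A bar parallel to the carrier's x axis enters here from the +y side, at 80 to 98 mm height, until it is under the arch (y = 0); then the carrier is lowered.
- red_carrier_hook (a point): Point 124 mm above the red carrier's underside at x = y = 0: where the centre line of the balance's 8 mm bar lies once the carrier hangs seated in the arch (inside top at 128 mm; inside 19 mm wide along y). Axes as the carrier's.
- yellow_carrier: The same sort of carrier (same sizes) with a YELLOW tab; it may stand on either place. Not to be moved. Origin: centre of its underside.
- balance: Fixed stand of the spring balance, on the bench: white base plate 170 x 130 x 20 mm, white column 245 mm high. Origin: under the column at bench level; z up; the arm points along its -x axis (towards the robot's side), its y axis is level and square to the arm. The carrier fits on with its x axis along the stand's (about -0.7 to 0.7 rad yaw at the start, the stand -0.35 to 0.35).
- pivot (a point): Pivot of the balance arm, on the column 202 mm above the bench. Axes as the stand's.
- seat (a point): Centre line of the arm's bar, middle of its green stretch, 240 mm from the pivot, about 250 mm above the bench when unloaded. The bar is 8 mm thick, along the point's x axis (-x points outward); black collars 16 mm across, 22 mm clear between them, bound the green stretch. The bar ends 22 mm beyond the point.
- balance_arm (a joint): Angle of the arm, rad: 0 = unloaded, at its upper rest, sloping 0.2 up from level; grows as it sinks; lower stop 0.40. Sprung up: starts to give at about 0.7 N at the seat, then sinks 12 to 13 mm per newton there (20 to 80 mm for the carrier, by its unknown weight). Lightly damped: a load let go early makes it drop and bounce.
- bottle: Brown bottle, 64 mm across, 150 mm high, standing; bystander. Origin: centre of its underside.
- beaker: Glass beaker, 72 mm across, 90 mm high, standing; bystander. Origin: centre of its underside.
- tube_rack: Steel rack 60 x 160 mm with stoppered tubes, 91 mm high; bystander. Origin: centre of its underside.
- mortar: White bowl, 90 mm across, 45 mm high; bystander. Origin: centre of its underside.

How it is judged:
By the outcome, as a careful person would: the job done as asked, in the order asked, and still so for the second after the job is handed in, with the robot touching nothing.
It also fails if it takes over 70 s, if anything falls off the work surface, if the arm or the gripper's body presses on something with over 40 N, if the wrist force passes 120 N, or if a joint passes its speed limit or range.

### The arm

A 6-joint arm with a two-finger parallel gripper is mounted at the origin on the work surface. World frame = base frame: x ahead of the robot, y to its left, z up, the work surface at z = 0. Lengths are in m, angles in rad, forces in N, time in s.
With the tool pointing down it reaches from about 0.3 to 0.875 m from the base axis. Payload 6.4 kg.
Tool frame: the origin (TCP) lies where the fingers leave the gripper's body, on its centre line; the fingertips stand 64 mm ahead of it and the grasp point (between the pads) lies manip.grasp_offset ahead of it (manip.grasp_offset is the distance from the TCP to the grasp point, in m); z points along the fingers, y is the direction in which the jaws open and shut (so a half turn about z gives the same grasp; the last joint's range is limited). The gripper opens to 88 mm and grips with 3 to 60 N. Pads are 18 mm wide; open, the fingers measure 123 mm over their backs; the gripper's body (75 mm by 187 mm) begins 45 mm behind the grasp point.
Start: joints at [1.109, 0.181, 1.607, -0, 1.354, -0.206], TCP at [0.145, 0.556, 0.303] pointing down, gripper open.
Joint ranges: [-2.99, 2.99], [-0.89, 2.07], [0.3, 2.58], [-1.14, 4.28], [0, 2.63], [-3.12, 3.12]. Speed limits (rad/s): [2.57, 2.57, 3.01, 3.14, 3.14, 3.14].

### API

Orientations are given as a unit quaternion [w, x, y, z].
In Python, from bench import manip, vision, job_done gives the robot as it stands.
- The arm moves only by the tool send_rows, never from a script. Its argument "targets" is a list of rows, each a list of 3 entries, a list of its own where there are three numbers: the shift along the tool's x, y, z in mm, then the turn about the tool's z in degrees, then the closure, from -1 (fully open) to 1 (shut). In form: [[[tx, ty, tz], roll, jaw], ...]. A call has exactly 8 rows; each row is the pose to reach, as a shift and turn from the pose measured when the call began, along the tool's axes at that moment; what a row does not reach only later rows make up. A row lasts 1/10 s, in which the tool goes at most 50 mm and 8.59 degrees, less where a joint would pass 70% of its speed; a pose out of reach is approached as far as the arm can. A call with a gripper value outside its range is refused whole. The fingers move at their own pace and stop on an object; "newtons" is the grip in N (left out, the last holds). Time passes only in rows, so rows that repeat a pose let the fingers close, or fill a call up. It gives the time, the measured TCP pose, the force and the opening at its end, in the units of the state.
- manip.state(): the state, without advancing time (a new reading comes with each control period).
- vision.snapshot(name): name is "scene" or "top" or "wrist"; returns (picture, depth): 420x560x3 uint8, blue, green, red; 420x560 float32, m along the optical axis (not along the pixel's ray), 0 where there is no reading.
- vision.camera_info(name): a dict with "K" (3x3 intrinsics, pixels), "k1" (the pictures are not rectified: a ray, as slopes to the right and down, at radius r is drawn at 1 + k1 r^2 times it, then the intrinsics apply), "rvec" (rotation vector, rad) and "tvec" (3), from world to camera coordinates, as OpenCV has them. Camera axes: x right, y down, z forward; pixel columns grow to the right and rows downward; lengths in m; the calibration is good to about 2 mm. A picture is of the moment at which its call begins: read the wrist's pose just before it. camera_info takes no time and is no camera call; for the wrist camera it gives the pose at the moment of the call.
- job_done(): hands the job in, once; it reports no verdict.
The state is a dict: "time_s": time; "qpos": joint angles; "joint_vel": joint speeds; "joint_torque": joint torques, N m; "eef_pos": TCP position; "tool_rot": TCP orientation; "contact_force": force on the tool from outside, world axes, zero at the start; "torque": the same for the moment, N m; "gripper_width": finger opening in m.
Only numpy, scipy, OpenCV 4.12 (cv2) and the standard library are available. Lean on these libraries where they do the work, as an engineer would, in place of code of your own. Each camera call takes 0.05 s, during which the arm holds its last target.

## Working session

There is one attempt and no reset: what is moved stays moved. The work goes in short steps, Python scripts to look and compute and a tool call to move; the robot and the scene stay as the last step left them, time stands still between calls to the robot, and variables do not carry over. Pictures are saved under pics/ and viewed, and the job is handed in when it is done.

Besides the shell and the picture viewer there is one more tool, called after "Emit:" in YAML: its name, and indented under it one key for each argument. send_rows: Moves the arm, as the interface text tells. Its arguments: {"type":"object","properties":{"targets":{"type":"array"},"newtons":{"type":"number"}},"required":["targets"]}

```bash
mkdir -p pics; cat > h.py <<'E'
import numpy as np, cv2
from bench import manip, vision
def snap(n,f):
    ci=vision.camera_info(n); im,d=vision.snapshot(n); cv2.imwrite(f'pics/{f}.png',im); np.savez(f'pics/{f}.npz',d=d,K=ci['K'],k1=ci['k1'],r=np.array(ci['rvec']),t=np.array(ci['tvec']),im=im); return im,d,ci
def cloud(f):
    z=np.load(f'pics/{f}.npz'); K=z['K'];k1=float(z['k1']);d=z['d']
    v,u=np.mgrid[:d.shape[0],:d.shape[1]]
    p=cv2.undistortPoints(np.stack([u,v],-1).reshape(-1,1,2).astype(float),K,np.array([k1,0,0,0.])).reshape(d.shape+(2,))
    R=cv2.Rodrigues(z['r'])[0]; c=np.dstack([p*d[...,None],d])
    w=(c-z['t'].reshape(3))@R
    w[d==0]=np.nan
    return w,z['im']
def proj(f,P):
    z=np.load(f'pics/{f}.npz'); return cv2.projectPoints(np.array(P,float).reshape(-1,1,3),z['r'],z['t'],z['K'],np.array([float(z['k1']),0,0,0]))[0].reshape(-1,2)
E
python3 - <<'E'
from h import *
print(manip.state(), manip.grasp_offset)
for n in ['scene','top','wrist']: snap(n,n+'0')
E
```

```text
{'time_s': 0.0, 'qpos': array([ 1.10869656e+00,  1.81511464e-01,  1.60795063e+00,  2.84803847e-05,
        1.35376053e+00, -2.06273823e-01]), 'joint_vel': array([ 1.53772072e-03,  8.58262980e-04, -1.17005248e-03, -2.38742258e-04,
        8.24243654e-05,  2.46464640e-04]), 'joint_torque': array([ 1.42367171e-04, -4.33866727e+01, -3.41853726e+01,  7.02439877e-02,
        3.85770143e-02, -1.39214449e-04]), 'eef_pos': array([0.14528302, 0.55593643, 0.30185439]), 'tool_rot': array([-2.80450236e-04,  1.27567455e-01,  9.91829562e-01, -7.65337071e-04]), 'contact_force': array([ 0.47756696,  0.40070088, -0.92348284]), 'torque': array([ 0.02571791,  0.0150716 , -0.0260029 ]), 'gripper_width': 0.08808655843185273} 0.0453
```

View pics/scene0.png

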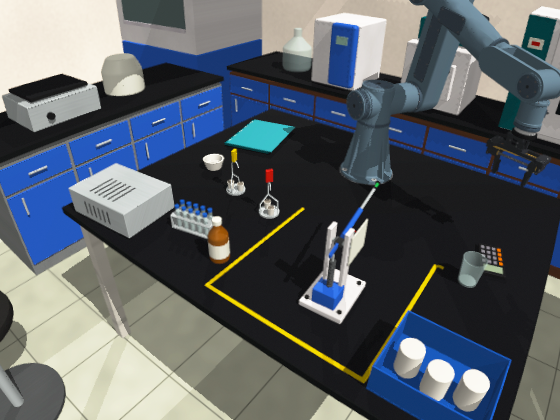

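View pics/top0.png

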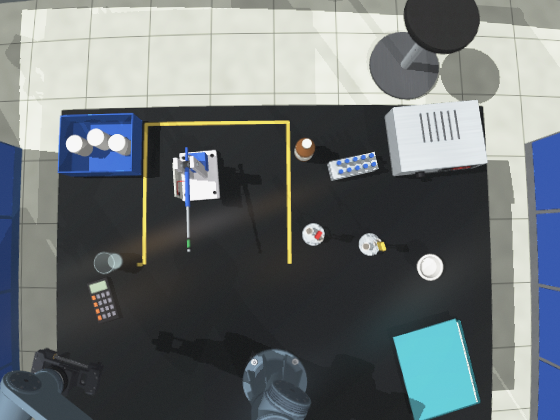

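View pics/wrist0.png

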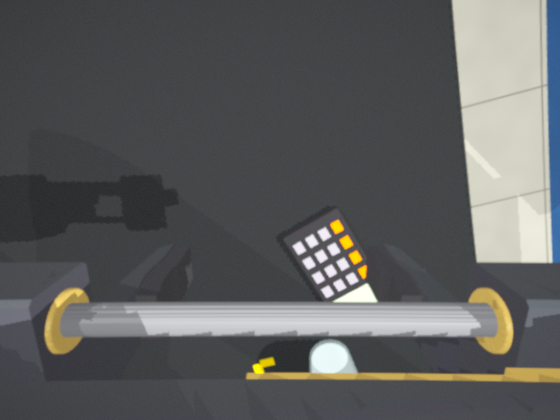

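The scene and top views show the red tab at top (319,236), the yellow tab at (381,245), the balance with its green stretch at (188,243), and the beaker at (107,263). Next I'll measure them.

```bash
python3 - <<'E'
from h import *
np.set_printoptions(precision=4,suppress=True)
for f in ['top0','scene0']:
    w,im=cloud(f); h=cv2.cvtColor(im,cv2.COLOR_BGR2HSV); H,S,V=[h[...,i].astype(int) for i in range(3)]
    red=((H<6)|(H>174))&(S>180)&(V>100)&(w[...,2]>.11)&(w[...,2]<.2)
    grn=(H>50)&(H<80)&(S>120)&(V>60)&(w[...,2]>.15)&(w[...,2]<.3)
    yel=(H>22)&(H<32)&(S>150)&(w[...,2]>.11)&(w[...,2]<.2)
    for n,m in [('red',red),('grn',grn),('yel',yel)]:
        p=w[m]; print(f,n,len(p),np.median(p,0) if len(p) else '',p.min(0) if len(p) else '',p.max(0) if len(p) else '')
        v,u=np.where(m)
        if len(u): print(u.min(),u.max(),v.min(),v.max())
    print(w[200,420] if f=='top0' else '')
    # disc points
    d=(w[...,2]>.004)&(w[...,2]<.05)&(V>70)
    
    if f=='top0':
        for c in [(314,234),(372,244)]:
            s=np.s_[c[1]-16:c[1]+17,c[0]-16:c[0]+17]
            m=d[s]; print(c,m.sum(),w[s][m].mean(0),w[s][m].min(0),w[s][m].max(0))
        for c in [(107,263),(305,150),(354,165),(430,267),(187,170)]: print(c,w[c[1],c[0]])
im=cv2.imread('pics/top0.png'); cv2.imwrite('pics/tz.png',cv2.resize(im[200:280,280:400],None,fx=6,fy=6,interpolation=cv2.INTER_CUBIC))
cv2.imwrite('pics/tb.png',cv2.resize(im[140:260,150:240],None,fx=5,fy=5,interpolation=cv2.INTER_CUBIC))
im=cv2.imread('pics/scene0.png'); cv2.imwrite('pics/sz.png',cv2.resize(im[140:240,200:310],None,fx=6,fy=6,interpolation=cv2.INTER_CUBIC))
E
```

```text
top0 red 1 [ 0.5092 -0.1364  0.1546] [ 0.5092 -0.1364  0.1546] [ 0.5092 -0.1364  0.1546]
317 317 233 233
top0 grn 16 [0.484  0.2401 0.2574] [0.4769 0.2369 0.2543] [0.4938 0.2433 0.2611]
187 189 240 246
top0 yel 28 [ 0.467  -0.3296  0.1649] [ 0.4552 -0.3405  0.1399] [ 0.4796 -0.3262  0.1813]
377 385 242 250
[ 0.6193 -0.5209  0.0066]
(314, 234) 313 [ 0.5038 -0.1352  0.0179] [ 0.4662 -0.1769  0.0044] [ 0.5427 -0.1032  0.0484]
(372, 244) 331 [ 0.4678 -0.3295  0.0183] [ 0.4284 -0.3939  0.0041] [ 0.5055 -0.2953  0.0492]
(107, 263) [0.4086 0.5841 0.012 ]
(305, 150) [ 0.7765 -0.1061  0.1201]
(354, 165) [ 0.7374 -0.2776  0.0549]
(430, 267) [ 0.3846 -0.543   0.0239]
(187, 170) [0.7006 0.2537 0.2136]
scene0 red 89 [ 0.5091 -0.134   0.1592] [ 0.4971 -0.1442  0.1314] [ 0.5213 -0.1248  0.1807]
266 272 169 182
scene0 grn 18 [0.4826 0.2419 0.2542] [0.4725 0.2352 0.2489] [0.4916 0.2452 0.2614]
374 379 182 187
scene0 yel 70 [ 0.4757 -0.3297  0.1615] [ 0.4539 -0.3393  0.1331] [ 0.4841 -0.3228  0.1814]
231 236 149 162
```

View pics/tz.png

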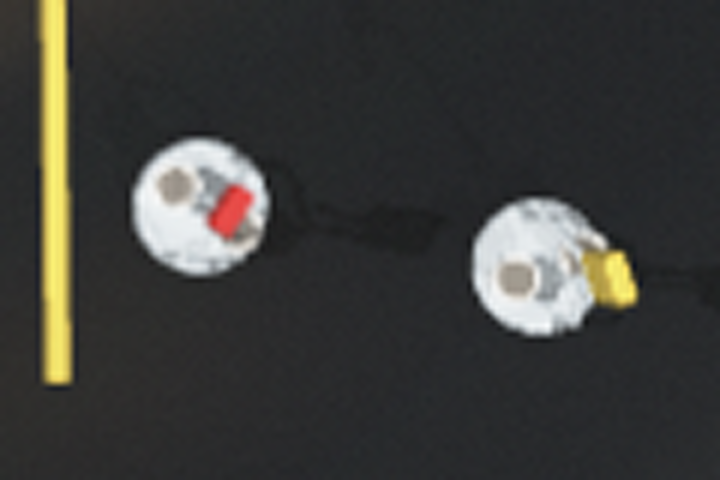

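View pics/sz.png

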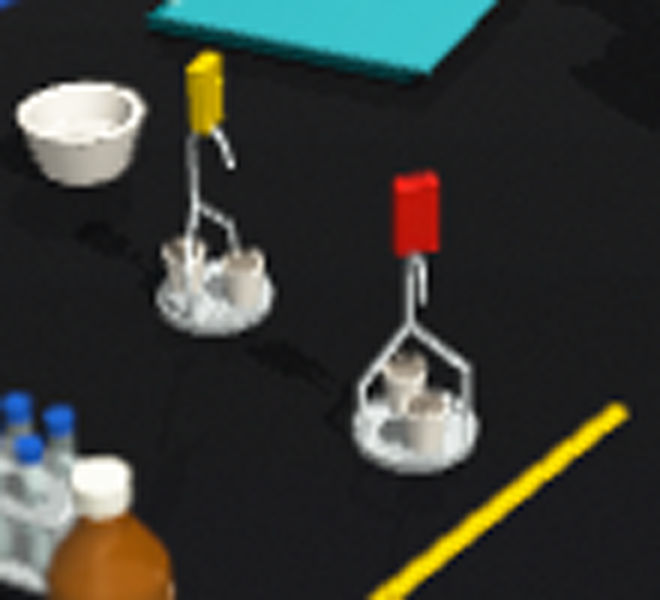

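View pics/tb.png

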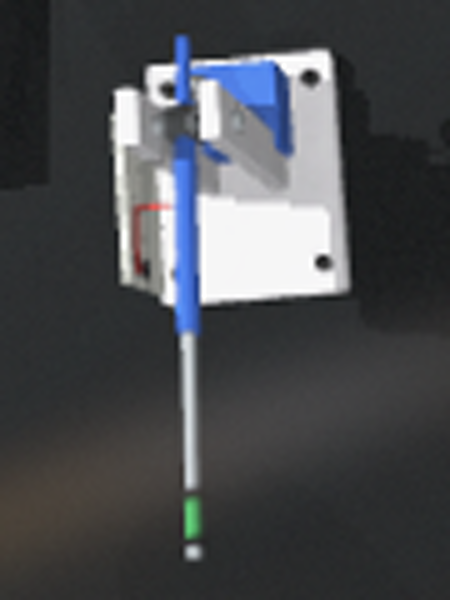

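```bash
python3 - <<'E'
from h import *
from scipy.spatial.transform import Rotation as Ro
np.set_printoptions(precision=4,suppress=True)
s=manip.state();ci=vision.camera_info('wrist');R=cv2.Rodrigues(np.array(ci['rvec']))[0];c=-R.T@np.array(ci['tvec']).reshape(3)
q=s['tool_rot'];T=Ro.from_quat([q[1],q[2],q[3],q[0]]).as_matrix()
print('cam in tool',T.T@(c-s['eef_pos']),'axis',T.T@R.T[:,2],'right',T.T@R.T[:,0],ci['K'][0])
# bar/column fit
for f in ['top0','scene0']:
    w,im=cloud(f);h=cv2.cvtColor(im,cv2.COLOR_BGR2HSV)
    blue=(h[...,0]>100)&(h[...,0]<125)&(h[...,1]>150)&(h[...,2]>80)&(w[...,2]>.17)&(w[...,0]>.5)&(w[...,0]<.7)&(abs(w[...,1]-.25)<.05)
    p=w[blue];print(f,len(p),np.polyfit(p[:,0],p[:,1],1),np.polyfit(p[:,0],p[:,2],1),p.min(0),p.max(0))
    a=(w[...,2]>.2)&(w[...,2]<.275)&(w[...,0]>.44)&(w[...,0]<.62)&(abs(w[...,1]-.245)<.03)
    p=w[a];print(len(p),np.polyfit(p[:,0],p[:,1],1),np.polyfit(p[:,0],p[:,2],1),p.min(0),p.max(0))
E
```

```text
cam in tool [ 0.0709  0.0011 -0.0823] axis [-0.2739 -0.      0.9618] right [0.0005 1.     0.0001] [316.4933   0.     278.3786]
top0 126 [0.0683 0.2066] [-0.2031  0.3564] [0.5944 0.2424 0.2096] [0.6982 0.2598 0.2393]
179 [0.0745 0.2038] [-0.1998  0.3529] [0.4658 0.2336 0.2228] [0.6185 0.2554 0.2648]
scene0 135 [0.0406 0.228 ] [-0.1901  0.3458] [0.5914 0.2446 0.2125] [0.699  0.2607 0.2351]
144 [0.0936 0.195 ] [-0.1942  0.3477] [0.4662 0.2321 0.2212] [0.6197 0.2581 0.2614]
```

Emit:
send_rows:
  targets:
    - [[0,0,-50],0,-1]
    - [[-20,-20,-100],0,-1]
    - [[-55,-60,-100],0,-1]
    - [[-90,-98,-100],0,-1]
    - [[-125,-136,-100],0,-1]
    - [[-160,-174,-100],0,-1]
    - [[-195,-212,-100],0,-1]
    - [[-230,-250,-100],0,-1]

```text
time_s: 0.95
eef_pos: [0.2976, 0.2679, 0.4022]
tool_rot: [0.0, 0.127, 0.992, -0.001]
contact_force: [0.7, 0.7, 0.4]
gripper_width: 0.0882
```

Emit:
send_rows:
  targets:
    - [[-30,-33,0],2,-1]
    - [[-70,-77,0],6,-1]
    - [[-110,-121,0],10,-1]
    - [[-150,-165,0],14,-1]
    - [[-190,-209,0],15,-1]
    - [[-230,-253,0],15,-1]
    - [[-270,-297,0],15,-1]
    - [[-306,-335,0],15,-1]

```text
time_s: 1.75
eef_pos: [0.4816, -0.0835, 0.4024]
tool_rot: [0.0, 0.256, 0.967, -0.0]
contact_force: [0.6, 0.3, 0.3]
gripper_width: 0.0876
```

```bash
python3 - <<'E'
from h import *
print(manip.state()['eef_pos'])
im,d,ci=snap('wrist','w1'); w,_=cloud('w1')
h=cv2.cvtColor(im,cv2.COLOR_BGR2HSV);H,S,V=[h[...,i].astype(int) for i in range(3)]
m=((H<6)|(H>174))&(S>150)&(V>60);p=w[m];p=p[(p[:,2]>.1)&(p[:,2]<.2)]
print(len(p),np.median(p,0),p.min(0),p.max(0))
t=p[p[:,2]>.17];print('top face',len(t),t.mean(0),cv2.minAreaRect((t[:,:2]*1000).astype(np.float32)))
E
```

```text
[ 0.48159897 -0.08347491  0.40243249]
330 [ 0.503649   -0.13544136  0.17785675] [ 0.49206239 -0.14823166  0.15324521] [ 0.51820638 -0.12627492  0.18024889]
top face 285 [ 0.50434789 -0.13660745  0.17766153] ((505.0400085449219, -137.17532348632812), (12.025300025939941, 26.058862686157227), 54.99165725708008)
```

View pics/w1.png

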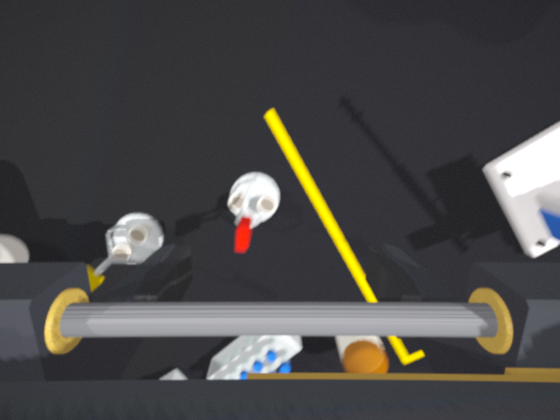

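Wrist view: the red tab is at (243,235). Its top face measures 12.0 x 26.1 mm at z 178 mm, which matches the given size. It is centred at (0.505,-0.137), and the carrier yaw is about -35°.

Emit:
send_rows:
  targets:
    - [[-20,-15,0],3,-1]
    - [[-47,-35,0],5.3,-1]
    - [[-47,-35,30],5.3,-1]
    - [[-47,-35,70],5.3,-1]
    - [[-47,-35,110],5.3,-1]
    - [[-47,-35,130],5.3,-1]
    - [[-47,-35,130],5.3,-1]
    - [[-47,-35,130],5.3,-1]

```text
time_s: 2.6
eef_pos: [0.5074, -0.1435, 0.2722]
tool_rot: [0.001, 0.302, 0.953, -0.002]
contact_force: [1.1, -0.8, 1.1]
gripper_width: 0.088
```

```bash
python3 - <<'E'
from h import *
from scipy.spatial.transform import Rotation as Ro
s=manip.state();q=s['tool_rot'];T=Ro.from_quat([q[1],q[2],q[3],q[0]]).as_matrix()
print(s['eef_pos'],np.degrees(np.arctan2(T[1,1],T[0,1])), (T.T@(np.array([.505,-.137,.2053])-s['eef_pos']))*1000)
im,d,ci=snap('wrist','w2'); w,_=cloud('w2')
h=cv2.cvtColor(im,cv2.COLOR_BGR2HSV);H,S,V=[h[...,i].astype(int) for i in range(3)]
m=((H<6)|(H>174))&(S>150)&(V>60);p=w[m];t=p[(p[:,2]>.17)&(p[:,2]<.2)]
if len(t)>5: print('top face',len(t),t.mean(0),cv2.minAreaRect((t[:,:2]*1000).astype(np.float32)))
E
```

```text
[ 0.50742179 -0.14346934  0.2722122 ] 54.832387069392624 [ 5.87050914  4.13482226 66.8834839 ]
top face 830 [ 0.50386223 -0.13660044  0.17774709] ((504.8385314941406, -137.2705841064453), (11.5410737991333, 25.588558197021484), 55.156402587890625)
```

View pics/w2.png

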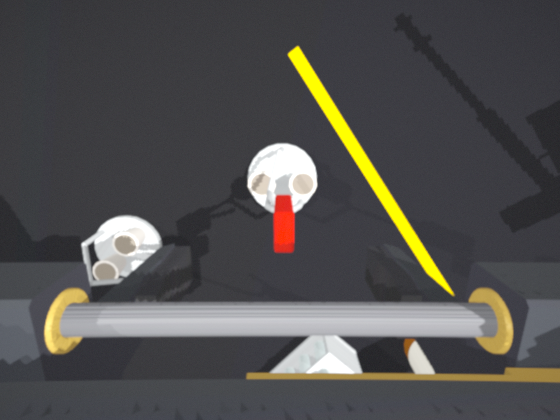

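The tab at (284,235) is lined up with the jaws. I'll descend, then close.

Emit:
send_rows:
  targets:
    - [[3,2,0],0,-1]
    - [[6,4,10],0,-1]
    - [[6,4,30],0,-1]
    - [[6,4,50],0,-1]
    - [[6,4,62],0,-1]
    - [[6,4,67],0,-1]
    - [[6,4,67],0,-1]
    - [[6,4,67],0,-1]
  newtons: 30

```text
time_s: 3.45
eef_pos: [0.5059, -0.1376, 0.2069]
tool_rot: [0.002, 0.302, 0.953, -0.002]
contact_force: [0.1, -0.7, -0.1]
gripper_width: 0.0883
```

Emit:
send_rows:
  targets:
    - [[0,0,0],0,0.2]
    - [[0,0,0],0,0.5]
    - [[0,0,0],0,1]
    - [[0,0,0],0,1]
    - [[0,0,0],0,1]
    - [[0,0,0],0,1]
    - [[0,0,0],0,1]
    - [[0,0,0],0,1]
  newtons: 30

```text
time_s: 4.25
eef_pos: [0.5059, -0.1376, 0.2069]
tool_rot: [0.002, 0.302, 0.953, -0.002]
contact_force: [0.0, -0.5, 0.0]
gripper_width: 0.0264
```

```bash
python3 - <<'E'
from h import *
s=manip.state();print({k:s[k] for k in ['time_s','eef_pos','tool_rot','contact_force','torque','gripper_width']})
E
```

```text
{'time_s': 4.25, 'eef_pos': array([ 0.50587535, -0.13755162,  0.20688544]), 'tool_rot': array([ 0.00222471,  0.30205817,  0.95328391, -0.00238595]), 'contact_force': array([ 0.00941825, -0.48068648,  0.01831653]), 'torque': array([-0.01142264,  0.02342307, -0.02696789]), 'gripper_width': 0.026431307594884323}
```

Emit:
send_rows:
  targets:
    - [[0,0,0],0,1]
    - [[0,0,0],0,1]
    - [[0,0,0],0,1]
    - [[0,0,0],0,1]
    - [[0,0,0],0,1]
    - [[0,0,0],0,1]
    - [[0,0,0],0,1]
    - [[0,0,0],0,1]
  newtons: 30

```text
time_s: 5.05
eef_pos: [0.5058, -0.1375, 0.2068]
tool_rot: [0.002, 0.302, 0.953, -0.002]
contact_force: [-1.2, -0.5, 0.1]
gripper_width: 0.0117
```

Grip width is 11.7 mm, which fits the 12 mm tab. Lifting gently.

Emit:
send_rows:
  targets:
    - [[0,0,-3],0,1]
    - [[0,0,-10],0,1]
    - [[0,0,-25],0,1]
    - [[0,0,-45],0,1]
    - [[0,0,-70],0,1]
    - [[0,0,-95],0,1]
    - [[0,0,-115],0,1]
    - [[0,0,-130],0,1]

```text
time_s: 5.85
eef_pos: [0.5057, -0.1368, 0.3389]
tool_rot: [0.003, 0.302, 0.953, -0.002]
contact_force: [0.8, 0.4, -2.8]
gripper_width: 0.0117
```

Emit:
send_rows:
  targets:
    - [[0,0,-10],0,1]
    - [[0,0,-20],-3,1]
    - [[0,0,-28],-8,1]
    - [[0,0,-32],-14,1]
    - [[0,0,-32],-21,1]
    - [[0,0,-32],-29,1]
    - [[0,0,-32],-36,1]
    - [[0,0,-32],-39.5,1]

```text
time_s: 6.65
eef_pos: [0.5054, -0.1364, 0.3708]
tool_rot: [0.002, -0.04, 0.999, -0.003]
contact_force: [-0.0, -0.6, -3.6]
gripper_width: 0.0117
```

```bash
cat >> h.py <<'E'
from scipy.spatial.transform import Rotation as Ro
def st():
    s=manip.state();q=s['tool_rot'];T=Ro.from_quat([q[1],q[2],q[3],q[0]]).as_matrix()
    print('t',s['time_s'],'pos',s['eef_pos'].round(4),'yang',np.degrees(np.arctan2(T[1,1],T[0,1])).round(2),'F',s['contact_force'].round(2),'M',s['torque'].round(3),'w',s['gripper_width'])
    return s,T
E
python3 - <<'E'
from h import *
s,T=st(); print((T.T@(np.array([.483+.06*.075,.24-.06,.369])-s['eef_pos'])*1000).round(1))
snap('scene','s1');im=cv2.imread('pics/s1.png')
cv2.imwrite('pics/s1z.png',cv2.resize(im[100:240,220:400],None,fx=4,fy=4,interpolation=cv2.INTER_CUBIC))
E
```

```text
t 6.65 pos [ 0.5054 -0.1364  0.3708] yang 94.59 F [-0.01 -0.63 -3.58] M [0.028 0.05  0.03 ] w 0.011702375667144233
[-7.500e+00  3.168e+02 -3.000e-01]
```

View pics/s1z.png

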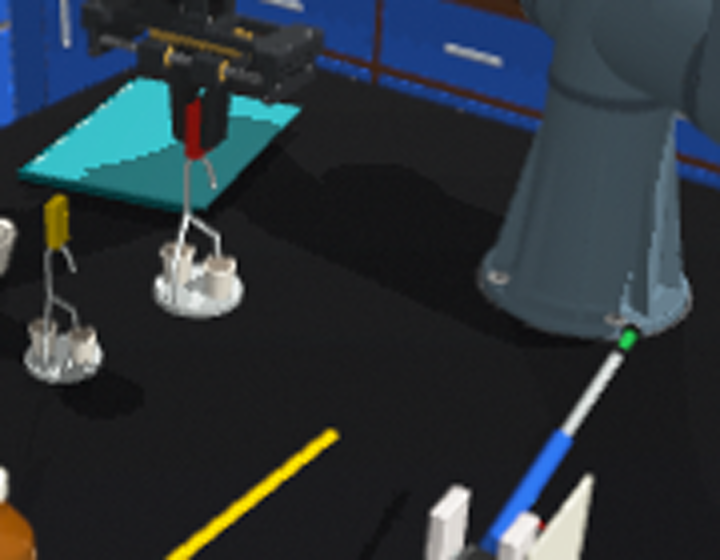

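Scene: the carrier hangs upright in the grip at (195,250 in the zoomed crop), hook open towards the balance. It weighs about 3.6 N. Moving to 60 mm short of the seat.

Emit:
send_rows:
  targets:
    - [[0,8,0],0,1]
    - [[-1,30,0],0,1]
    - [[-2,65,0],0,1]
    - [[-3,105,0],0,1]
    - [[-4,145,0],0,1]
    - [[-5,185,0],0,1]
    - [[-6,220,0],0,1]
    - [[-6,245,0],0,1]

```text
time_s: 7.5
eef_pos: [0.4905, 0.111, 0.3692]
tool_rot: [0.002, -0.041, 0.999, -0.003]
contact_force: [0.2, -1.2, -2.9]
gripper_width: 0.0118
```

Emit:
send_rows:
  targets:
    - [[0,15,0],0,1]
    - [[0,28,0],0,1]
    - [[0,38,0],0,1]
    - [[0,44,0],0,1]
    - [[0,46,0],0,1]
    - [[0,46,0],0,1]
    - [[0,46,0],0,1]
    - [[0,46,0],0,1]

```text
time_s: 8.3
eef_pos: [0.4869, 0.1563, 0.369]
tool_rot: [0.002, -0.04, 0.999, -0.003]
contact_force: [-0.1, 0.7, -3.1]
gripper_width: 0.0118
```

```bash
python3 - <<'E'
from h import *
np.set_printoptions(precision=4,suppress=True)
s,T=st()
for n in ['wrist','top','scene']:
    snap(n,n+'3'); w,im=cloud(n+'3')
    h=cv2.cvtColor(im,cv2.COLOR_BGR2HSV);H,S,V=[h[...,i].astype(int) for i in range(3)]
    g=(H>50)&(H<80)&(S>120)&(V>50)&(w[...,2]>.2)&(w[...,2]<.3); p=w[g]
    print(n,g.sum(), p.mean(0) if len(p) else '',p.min(0) if len(p) else '',p.max(0) if len(p) else '')
    a=(w[...,2]>.2)&(w[...,2]<.275)&(w[...,0]>.44)&(w[...,0]<.60)&(abs(w[...,1]-.245)<.025)
    p=w[a]
    if len(p)>20: print(len(p),np.polyfit(p[:,0],p[:,1],1),np.polyfit(p[:,0],p[:,2],1))
    red=((H<6)|(H>174))&(S>150)&(V>40)&(w[...,2]>.2)&(w[...,2]<.36)&(abs(w[...,1]-.18)<.05);p=w[red]
    if len(p): print('red',len(p),p.mean(0),p.min(0),p.max(0))
im=cv2.imread('pics/scene3.png');cv2.imwrite('pics/s3z.png',cv2.resize(im[100:260,300:440],None,fx=4,fy=4,interpolation=cv2.INTER_CUBIC))
E
```

```text
t 8.3 pos [0.4869 0.1563 0.369 ] yang 94.62 F [-0.07  0.74 -3.12] M [ 0.026 -0.021  0.041] w 0.011846291183016791
wrist 410 [0.4863 0.2396 0.2535] [0.4745 0.2345 0.2462] [0.4968 0.2481 0.261 ]
1145 [0.0563 0.2122] [-0.1771  0.3399]
red 1909 [0.4772 0.1564 0.3303] [0.4733 0.15   0.2967] [0.4916 0.1636 0.3422]
top 0   
68 [0.0855 0.1979] [-0.183   0.3423]
scene 19 [0.4816 0.2411 0.2541] [0.4708 0.2366 0.2464] [0.4922 0.2459 0.2615]
114 [0.0876 0.1979] [-0.2005  0.3505]
red 77 [0.4971 0.1578 0.3226] [0.4857 0.1481 0.2982] [0.5034 0.1655 0.3487]
```

View pics/s3z.png

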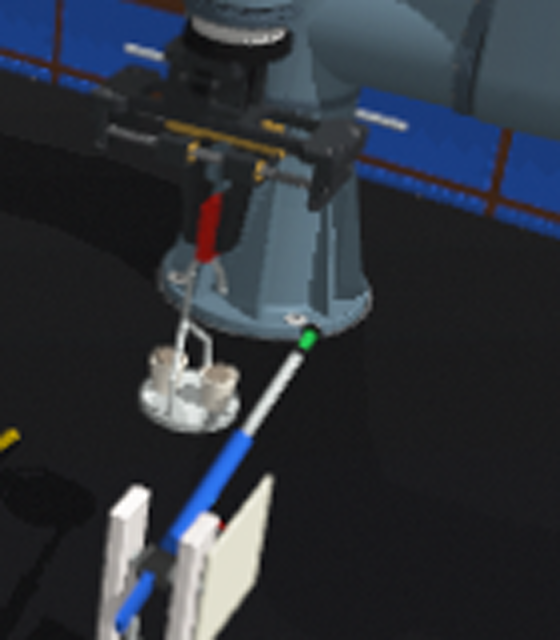

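View pics/wrist3.png

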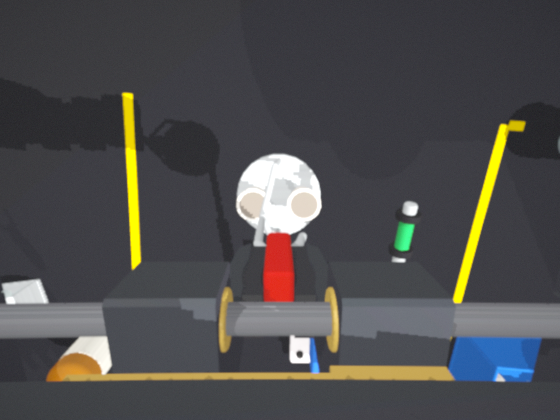

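```bash
python3 - <<'E'
from h import *
np.set_printoptions(precision=4,suppress=True)
for n in ['wrist3','scene3','top3']:
    w,im=cloud(n)
    m=(w[...,2]>.12)&(w[...,2]<.186)&(np.hypot(w[...,0]-.487,w[...,1]-.156)<.075); p=w[m]
    print(n,m.sum(),p.mean(0) if len(p) else '',p.min(0),p.max(0), cv2.minEnclosingCircle((p[:,:2]*1000).astype(np.float32)))
    A=np.c_[p[:,:2],np.ones(len(p))]
    k=np.ones(len(p),bool)
    for i in range(8):
        c=np.linalg.lstsq(A[k],p[k,2],rcond=None)[0]; r=p[:,2]-A@c; k=r<np.percentile(r[k],50)+.004; k&=abs(r)<.008
    print('plane',c,k.sum())
    # vertical slices
    for z in np.arange(.15,.35,.02):
        q=w[(abs(w[...,2]-z)<.01)&(np.hypot(w[...,0]-.487,w[...,1]-.156)<.05)]
        if len(q): print(round(z,2),len(q),q.mean(0)[:2])
E
```

```text
wrist3 3133 [0.4799 0.1568 0.1707] [0.4489 0.1184 0.1633] [0.5223 0.1933 0.1859] ((486.5806884765625, 155.97921752929688), 37.87783432006836)
plane [ 0.0003 -0.0073  0.1715] 3079
0.17 3101 [0.4799 0.1568]
0.19 1319 [0.4849 0.1588]
0.21 468 [0.4768 0.1505]
0.23 266 [0.4832 0.147 ]
0.25 70 [0.4859 0.1449]
0.27 158 [0.4852 0.1549]
0.29 166 [0.4819 0.1567]
0.31 1099 [0.4763 0.1565]
0.33 2400 [0.4773 0.1565]
scene3 259 [0.4976 0.161  0.1714] [0.4514 0.1201 0.1619] [0.5275 0.195  0.1858] ((488.65460205078125, 157.13623046875), 39.16957092285156)
plane [-0.0417 -0.029   0.1947] 205
0.17 232 [0.4982 0.1607]
0.19 132 [0.4901 0.1597]
0.21 36 [0.4935 0.1557]
0.23 20 [0.4917 0.1481]
0.25 10 [0.4888 0.1458]
0.27 17 [0.4881 0.1584]
0.29 23 [0.4899 0.1597]
0.31 67 [0.4961 0.1599]
0.33 94 [0.4955 0.1602]
top3 51 [0.4875 0.1306 0.1726] [0.4634 0.121  0.1689] [0.5213 0.149  0.1769] ((492.4367370605469, 136.59776306152344), 31.37919807434082)
plane [ 0.0206 -0.0627  0.1706] 50
0.17 51 [0.4875 0.1306]
0.19 10 [0.4844 0.1287]
0.21 31 [0.4876 0.129 ]
```

```bash
python3 - <<'E'
from h import *
np.set_printoptions(precision=4,suppress=True)
from scipy.optimize import least_squares
obs=[];names=['wrist3','scene3','scene0','top0']
for n in names:
    w,im=cloud(n)
    h=cv2.cvtColor(im,cv2.COLOR_BGR2HSV).astype(int)
    g=((h[...,0]>45)&(h[...,0]<85)&(h[...,1]>70)&(h[...,2]>40)&(w[...,2]>.2)&(w[...,2]<.3)&(abs(w[...,1]-.24)<.03))
    wt=g*(h[...,1]*h[...,2]); v,u=np.mgrid[:420,:560]
    c=np.array([(u*wt).sum()/wt.sum(),(v*wt).sum()/wt.sum()]); 
    r=least_squares(lambda x:(proj(n,[x[0],x[1],.252])[0]-c),[.484,.24]).x
    print(n,g.sum(),c,'xy at z=.252',r); obs.append(c)
f=lambda P:np.concatenate([(proj(n,P)[0]-c) *(3 if n=='top0' else 2 if 'sc' in n else 1) for n,c in zip(names,obs)])
r=least_squares(f,[.484,.24,.25]);print(r.x,r.fun)
for x in [(.484,.24,.252)]:print([proj(n,x) for n in names])
im=cv2.imread('pics/wrist3.png');cv2.imwrite('pics/w3z.png',cv2.resize(im[180:280,350:450],None,fx=6,fy=6,interpolation=cv2.INTER_CUBIC))
E
```

```text
wrist3 435 [403.8197 236.5284] xy at z=.252 [0.4868 0.2408]
scene3 22 [376.4136 184.2862] xy at z=.252 [0.479  0.2399]
scene0 22 [376.412  184.2862] xy at z=.252 [0.479  0.2399]
top0 25 [187.845  243.1728] xy at z=.252 [0.4847 0.2414]
[0.4853 0.2403 0.255 ] [ 1.4031 -0.62   -1.2985  0.0721 -1.2952  0.0721  0.4451 -0.4483]
[array([[403.4233, 232.4522]]), array([[375.7097, 184.9999]]), array([[375.7097, 184.9999]]), array([[188.3345, 243.4305]])]
```

View pics/w3z.png

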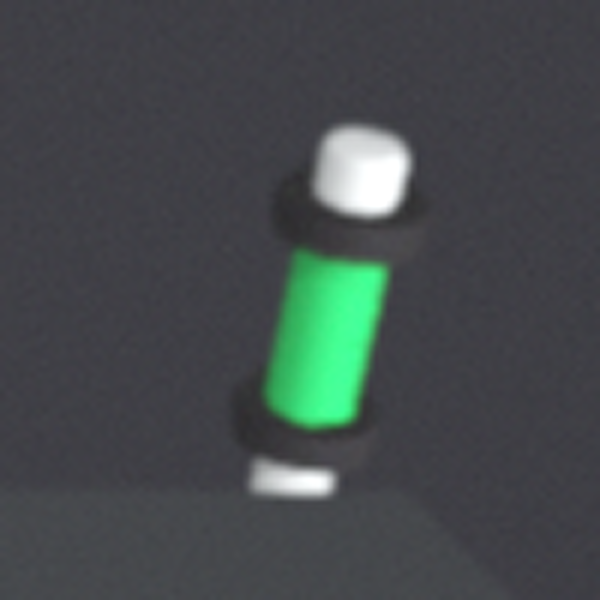

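Wrist view: the bar's green stretch at (404,236) lies between its two collars. The disc is level and the carrier upright. Seat is at about (0.485,0.2405,0.250). Entering the hook sideways.

Emit:
send_rows:
  targets:
    - [[-1,5,0],0,1]
    - [[-2,15,0],0,1]
    - [[-3,28,0],0,1]
    - [[-4,41,0],0,1]
    - [[-5,54,0],0,1]
    - [[-5,67,0],0,1]
    - [[-5,78,0],0,1]
    - [[-5,84,0],0,1]

```text
time_s: 9.25
eef_pos: [0.4848, 0.242, 0.3684]
tool_rot: [0.002, -0.041, 0.999, -0.003]
contact_force: [-0.3, 0.5, -2.5]
gripper_width: 0.0115
```

```bash
python3 - <<'E'
from h import *
s,T=st()
snap('wrist','wrist4');snap('scene','scene4');st()
im=cv2.imread('pics/scene4.png');cv2.imwrite('pics/s4z.png',cv2.resize(im[110:240,320:430],None,fx=5,fy=5,interpolation=cv2.INTER_CUBIC))
E
```

```text
t 9.25 pos [0.4848 0.242  0.3684] yang 94.71 F [-0.25  0.47 -2.55] M [ 0.05  -0.032  0.001] w 0.011519842213797878
t 9.35 pos [0.4849 0.2415 0.3684] yang 94.72 F [ 0.25 -0.8  -3.93] M [ 0.011 -0.012  0.04 ] w 0.01191149242313845
```

View pics/s4z.png

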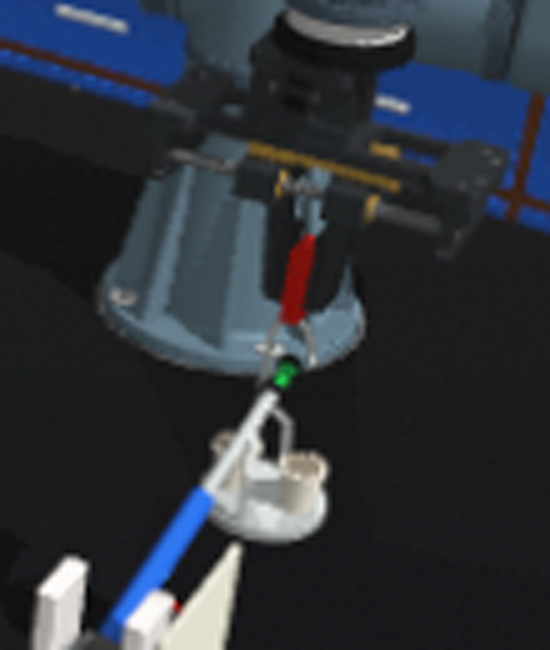

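View pics/wrist4.png

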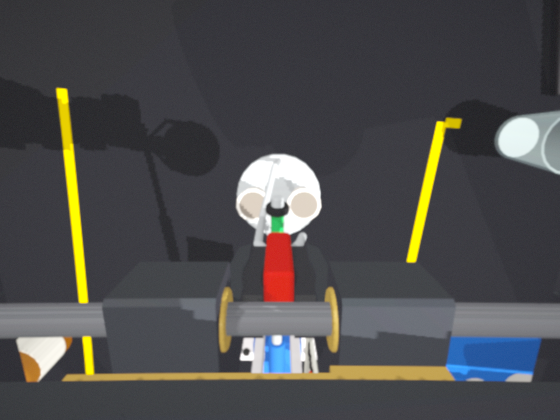

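The hook surrounds the bar in both views: collar and green at scene zoom (285,378), wrist (278,215). Lowering to just above contact.

Emit:
send_rows:
  targets:
    - [[0,-1,3],0,1]
    - [[0,-1,8],0,1]
    - [[0,-1,14],0,1]
    - [[0,-1,20],0,1]
    - [[0,-1,25],0,1]
    - [[0,-1,28],0,1]
    - [[0,-1,30],0,1]
    - [[0,-1,30],0,1]

```text
time_s: 10.15
eef_pos: [0.485, 0.2403, 0.3381]
tool_rot: [0.002, -0.041, 0.999, -0.003]
contact_force: [-0.1, -0.1, -2.9]
gripper_width: 0.012
```

```bash
cat >> h.py <<'E'
def avgF(n=10,cam='wrist'):
    F=[]
    for i in range(n):
        vision.snapshot(cam); F.append(manip.state()['contact_force'])
    F=np.array(F);print('avgF',F.mean(0).round(2),'sd',F.std(0).round(2),'n',n); return F
E
python3 - <<'E'
from h import *
st();avgF(16);st()
snap('scene','scene5')
im=cv2.imread('pics/scene5.png');cv2.imwrite('pics/s5z.png',cv2.resize(im[120:220,340:420],None,fx=7,fy=6,interpolation=cv2.INTER_CUBIC))
E
```

```text
t 10.15 pos [0.485  0.2403 0.3381] yang 94.71 F [-0.11 -0.12 -2.92] M [ 0.023 -0.046  0.026] w 0.011985749280655392
avgF [-0.15  0.19 -2.97] sd [0.33 0.54 0.38] n 16
t 10.95 pos [0.485  0.2403 0.3384] yang 94.72 F [ 0.3   0.36 -2.59] M [0.027 0.037 0.03 ] w 0.011700718382368731
```

View pics/s5z.png

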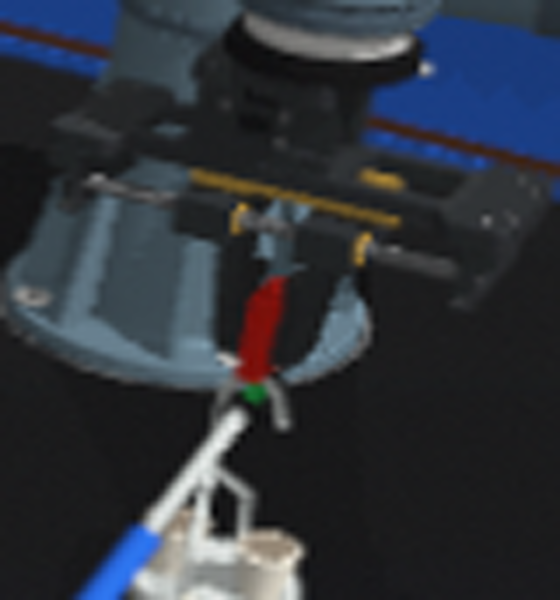

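```bash
python3 - <<'E'
from h import *
# wrist4: bar axis points at offset d outward from hook plane (TCP .4848,.2415)
for d in (-12,-8,-4,0,4,8,11,13,15,18,22):
    x=.4849-d/1000*np.cos(.2); print(d, proj('wrist4',[x,.241,.250+d/1000*np.sin(.2)+.004]).round(1))
im=cv2.imread('pics/wrist4.png');c=im[170:250,240:320];cv2.imwrite('pics/w4z.png',cv2.resize(c,None,fx=7,fy=7,interpolation=cv2.INTER_CUBIC))
E
```

```text
-12 [[274.8 243.2]]
-8 [[275.2 238.2]]
-4 [[275.7 233.2]]
0 [[276.2 228. ]]
4 [[276.6 222.8]]
8 [[277.1 217.5]]
11 [[277.5 213.4]]
13 [[277.7 210.7]]
15 [[278.  207.9]]
18 [[278.3 203.7]]
22 [[278.8 198.1]]
```

View pics/w4z.png

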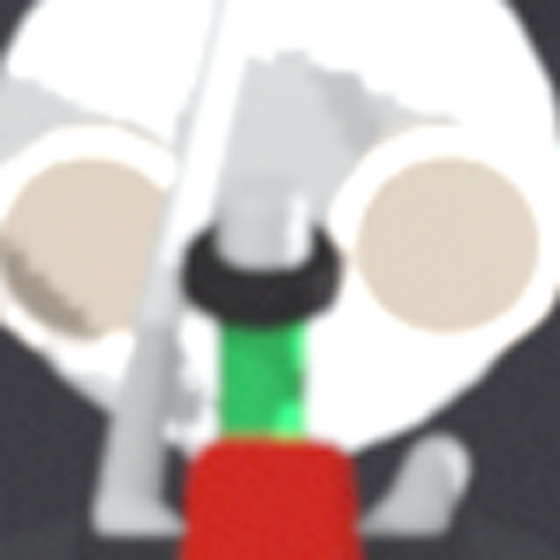

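Wrist zoom: the outer collar edge is about 9 mm outward of the hook plane, so the hook is near mid-green, with the bar about 1 mm to +y. Lowering slowly along the arm's arc.

Emit:
send_rows:
  targets:
    - [[0,1,1.5],0,1]
    - [[0,1,3],0,1]
    - [[0,1,4.5],0,1]
    - [[0,1,6],0,1]
    - [[0.2,1,7.5],0,1]
    - [[0.5,1,9],0,1]
    - [[0.8,1,10.5],0,1]
    - [[1,1,12],0,1]

```text
time_s: 11.8
eef_pos: [0.484, 0.2412, 0.3263]
tool_rot: [0.002, -0.041, 0.999, -0.003]
contact_force: [-1.1, 1.1, -1.6]
gripper_width: 0.0115
```

```bash
python3 - <<'E'
from h import *
st();avgF(10);st()
E
```

```text
t 11.8 pos [0.484  0.2412 0.3263] yang 94.72 F [-1.07  1.09 -1.59] M [0.053 0.115 0.022] w 0.011522374303762649
avgF [-0.41  0.38 -1.73] sd [0.57 0.44 0.46] n 10
t 12.3 pos [0.484  0.2412 0.3265] yang 94.72 F [-0.56  0.84 -1.83] M [ 0.037  0.118 -0.046] w 0.0118146383303921
```

Emit:
send_rows:
  targets:
    - [[0.2,0,1.5],0,1]
    - [[0.5,0,3],0,1]
    - [[0.7,0,4.5],0,1]
    - [[0.9,0,6],0,1]
    - [[1.1,0,7.5],0,1]
    - [[1.3,0,9],0,1]
    - [[1.5,0,10.5],0,1]
    - [[1.7,0,12],0,1]

```text
time_s: 13.1
eef_pos: [0.4823, 0.241, 0.3144]
tool_rot: [0.002, -0.041, 0.999, -0.003]
contact_force: [-1.1, 0.4, -0.3]
gripper_width: 0.0122
```

```bash
python3 - <<'E'
from h import *
avgF(14);st()
E
```

```text
avgF [-1.14  0.19 -0.75] sd [0.49 0.37 0.46] n 14
t 13.8 pos [0.4824 0.241  0.3145] yang 94.71 F [-1.74  0.61 -0.09] M [0.096 0.209 0.006] w 0.011626411383321869
```

Emit:
send_rows:
  targets:
    - [[0.5,0,0.5],0,1]
    - [[1,0,1],0,1]
    - [[1.3,0,2],0,1]
    - [[1.5,0,3],0,1]
    - [[1.6,0,4],0,1]
    - [[1.7,0,5],0,1]
    - [[1.8,0,6],0,1]
    - [[1.8,0,6],0,1]

```text
time_s: 14.6
eef_pos: [0.4806, 0.2407, 0.3083]
tool_rot: [0.002, -0.041, 0.999, -0.003]
contact_force: [1.3, 0.3, -0.4]
gripper_width: 0.0118
```

```bash
python3 - <<'E'
from h import *
avgF(24);st()
E
```

```text
avgF [ 1.81 -0.15 -0.7 ] sd [0.46 0.45 0.47] n 24
t 15.8 pos [0.4806 0.2408 0.3085] yang 94.72 F [ 1.74 -0.01 -0.74] M [-0.009 -0.25  -0.005] w 0.01144167222861237
```

Emit:
send_rows:
  targets:
    - [[-0.5,0,0.3],0,1]
    - [[-0.9,0,0.6],0,1]
    - [[-0.9,0,1],0,1]
    - [[-0.9,0,1.5],0,1]
    - [[-0.8,0,2],0,1]
    - [[-0.8,0,2.5],0,1]
    - [[-0.8,0,2.5],0,1]
    - [[-0.8,0,2.5],0,1]

```text
time_s: 16.6
eef_pos: [0.4814, 0.2408, 0.306]
tool_rot: [0.002, -0.041, 0.999, -0.003]
contact_force: [-2.3, -0.4, 0.3]
gripper_width: 0.0118
```

```bash
python3 - <<'E'
from h import *
avgF(24,'scene');st()
snap('scene','scene6');snap('wrist','wrist6')
im=cv2.imread('pics/scene6.png');cv2.imwrite('pics/s6z.png',cv2.resize(im[120:230,330:420],None,fx=6,fy=5.4,interpolation=cv2.INTER_CUBIC))
im=cv2.imread('pics/wrist6.png');cv2.imwrite('pics/w6z.png',cv2.resize(im[160:270,220:340],None,fx=5,fy=5,interpolation=cv2.INTER_CUBIC))
E
```

```text
avgF [-1.44 -0.23 -0.09] sd [0.52 0.43 0.47] n 24
t 17.8 pos [0.4815 0.2408 0.306 ] yang 94.71 F [-1.23  0.06 -1.21] M [0.027 0.272 0.007] w 0.011580496270589569
```

View pics/s6z.png

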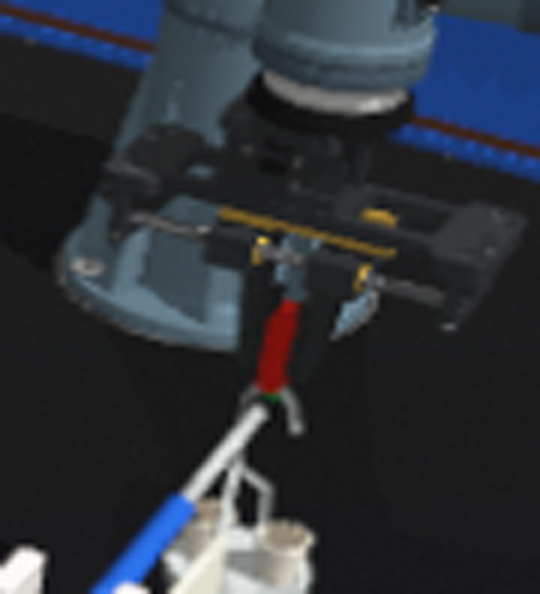

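View pics/w6z.png

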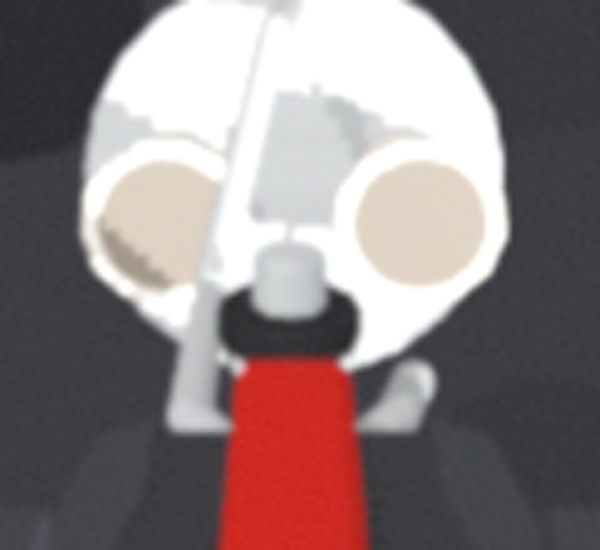

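Emit:
send_rows:
  targets:
    - [[0.2,0,0.5],0,1]
    - [[0.4,0,1],0,1]
    - [[0.5,0,1.5],0,1]
    - [[0.6,0,2],0,1]
    - [[0.6,0,2.5],0,1]
    - [[0.6,0,2.5],0,1]
    - [[0.6,0,2.5],0,1]
    - [[0.6,0,2.5],0,1]

```text
time_s: 18.7
eef_pos: [0.481, 0.2407, 0.3036]
tool_rot: [0.002, -0.041, 0.999, -0.003]
contact_force: [0.2, -1.1, 0.4]
gripper_width: 0.0118
```

```bash
python3 - <<'E'
from h import *
avgF(50,'scene');st()
for d in (0,4,8,11,15,18,22):
    x=.4815-d/1000; print(d, proj('wrist6',[x,.241,.306-.0828+d/1000*.09+.004]).round(1),proj('wrist6',[x,.241,.306-.0828+d/1000*.09+.008]).round(1))
E
```

```text
avgF [ 1.39  0.28 -0.17] sd [0.56 0.43 0.57] n 50
t 21.2 pos [0.4808 0.2408 0.3035] yang 94.72 F [2.01 0.25 0.79] M [ 0.05  -0.332  0.036] w 0.011741228610622462
0 [[277.4 250.1]] [[277.4 253.1]]
4 [[278.  243.6]] [[278.  246.5]]
8 [[278.6 237. ]] [[278.6 239.8]]
11 [[279.1 232. ]] [[279.1 234.7]]
15 [[279.7 225.2]] [[279.7 227.8]]
18 [[280.2 220.1]] [[280.2 222.5]]
22 [[280.8 213.1]] [[280.9 215.4]]
```

Emit:
send_rows:
  targets:
    - [[-0.2,0,0],0,1]
    - [[-0.4,0,0],0,1]
    - [[-0.4,0,0.2],0,1]
    - [[-0.4,0,0.2],0,1]
    - [[-0.4,0,0.2],0,1]
    - [[-0.4,0,0.2],0,1]
    - [[-0.4,0,0.2],0,1]
    - [[-0.4,0,0.2],0,1]

```text
time_s: 22.0
eef_pos: [0.4811, 0.2408, 0.3032]
tool_rot: [0.002, -0.041, 0.999, -0.003]
contact_force: [-0.3, -0.0, 0.4]
gripper_width: 0.0118
```

```bash
python3 - <<'E'
from h import *
avgF(40,'scene');st()
E
```

```text
avgF [-1.59 -0.25  0.16] sd [0.48 0.53 0.52] n 40
t 24.0 pos [0.4812 0.2408 0.3033] yang 94.71 F [-1.82 -0.69 -1.15] M [-0.059  0.349 -0.022] w 0.011948138306600303
```

Vertical load is now zero after correcting for the along-bar component. I'll cancel the remaining side load.

Emit:
send_rows:
  targets:
    - [[0.2,0,0],0,1]
    - [[0.2,0,0],0,1]
    - [[0.2,0,0],0,1]
    - [[0.2,0,0],0,1]
    - [[0.2,0,0],0,1]
    - [[0.2,0,0],0,1]
    - [[0.2,0,0],0,1]
    - [[0.2,0,0],0,1]

```text
time_s: 24.8
eef_pos: [0.4811, 0.2408, 0.3033]
tool_rot: [0.002, -0.041, 0.999, -0.003]
contact_force: [-0.2, 0.4, 0.4]
gripper_width: 0.0117
```

```bash
python3 - <<'E'
from h import *
avgF(30,'scene');st()
E
```

```text
avgF [ 0.18 -0.28  0.  ] sd [0.61 0.53 0.54] n 30
t 26.3 pos [0.4811 0.2408 0.3033] yang 94.72 F [ 0.67  0.21 -0.24] M [ 0.02   0.015 -0.026] w 0.01170346827415182
```

All forces and moments read zero within noise. Releasing gently with low grip, then a small opening.

Emit:
send_rows:
  targets:
    - [[0,0,0],0,1]
    - [[0,0,0],0,1]
    - [[0,0,0],0,1]
    - [[0,0,0],0,0.72]
    - [[0,0,0],0,0.68]
    - [[0,0,0],0,0.62]
    - [[0,0,0],0,0.55]
    - [[0,0,0],0,0.45]
  newtons: 3

```text
time_s: 27.1
eef_pos: [0.481, 0.2409, 0.3033]
tool_rot: [0.002, -0.041, 0.999, -0.003]
contact_force: [0.6, 0.0, 0.5]
gripper_width: 0.0239
```

```bash
cat > red.py <<'E'
from h import *
def look(n,f):
    snap(n,f); w,im=cloud(f)
    h=cv2.cvtColor(im,cv2.COLOR_BGR2HSV);H,S,V=[h[...,i].astype(int) for i in range(3)]
    red=((H<6)|(H>174))&(S>150)&(V>40)&(w[...,2]>.2)&(w[...,2]<.36)&(np.hypot(w[...,1]-.24,w[...,0]-.481)<.06);p=w[red]
    v,u=np.where(red); m=(w[...,2]>.08)&(w[...,2]<.125)&(np.hypot(w[...,0]-.481,w[...,1]-.24)<.06);q=w[m]
    print(f,len(p),p.mean(0).round(4) if len(p) else '',(u.mean(),v.mean()) if len(p) else '', 'disc',q.mean(0).round(4) if len(q) else '',cv2.minEnclosingCircle((q[:,:2]*1000).astype(np.float32)) if len(q)>5 else '')
E
python3 - <<'E'
from red import *
st();look('wrist','wrist7');look('wrist','wrist7b');st();look('scene','scene7')
im=cv2.imread('pics/wrist7b.png');cv2.imwrite('pics/w7z.png',cv2.resize(im[160:290,190:370],None,fx=4,fy=4,interpolation=cv2.INTER_CUBIC))
E
```

```text
t 27.1 pos [0.481  0.2409 0.3033] yang 94.72 F [0.6  0.03 0.52] M [ 0.01   0.045 -0.07 ] w 0.02386459459310799
wrist7 1829 [0.4714 0.2409 0.2638] (np.float64(278.23947512301805), np.float64(268.550574084199)) disc [0.4664 0.2393 0.1061] ((478.22186279296875, 239.47592163085938), 37.902523040771484)
wrist7b 1828 [0.4715 0.2409 0.2638] (np.float64(278.1794310722101), np.float64(268.56673960612693)) disc [0.4662 0.2395 0.1059] ((478.21893310546875, 239.49099731445312), 37.891937255859375)
t 27.2 pos [0.4811 0.2408 0.3033] yang 94.72 F [-0.72  0.66  0.29] M [0.068 0.026 0.018] w 0.02434831855903299
scene7 93 [0.4896 0.2428 0.2573] (np.float64(376.01075268817203), np.float64(184.53763440860214)) disc [0.4865 0.246  0.1064] ((479.8203430175781, 236.8663787841797), 40.21414566040039)
```

View pics/w7z.png

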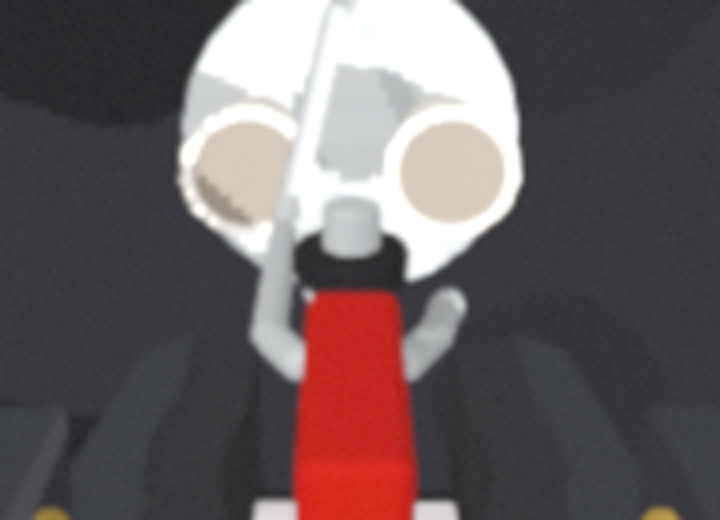

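The carrier hangs free: its disc position is the same in both frames and it shows no drop. The jaw clears the tab on both sides at wrist zoom (350,400). Opening further and withdrawing straight up.

Emit:
send_rows:
  targets:
    - [[0,0,0],0,0.3]
    - [[0,0,0],0,0.1]
    - [[0,0,0],0,-0.1]
    - [[0,0,0],0,-0.2]
    - [[0,0,0],0,-0.2]
    - [[0,0,0],0,-0.2]
    - [[0,0,0],0,-0.2]
    - [[0,0,0],0,-0.2]

```text
time_s: 28.05
eef_pos: [0.4811, 0.2408, 0.3033]
tool_rot: [0.002, -0.041, 0.999, -0.003]
contact_force: [-0.9, 0.0, 0.9]
gripper_width: 0.0528
```

Emit:
send_rows:
  targets:
    - [[0,0,-4],0,-0.2]
    - [[0,0,-14],0,-0.2]
    - [[0,0,-30],0,-0.2]
    - [[0,0,-50],0,-0.2]
    - [[0,0,-75],0,-0.2]
    - [[0,0,-100],0,-0.2]
    - [[0,0,-120],0,-0.2]
    - [[0,0,-130],0,-0.2]

```text
time_s: 28.85
eef_pos: [0.481, 0.2417, 0.4365]
tool_rot: [0.004, -0.041, 0.999, -0.002]
contact_force: [-0.4, 0.3, 0.7]
gripper_width: 0.0528
```

Emit:
send_rows:
  targets:
    - [[20,0,-10],0,-0.2]
    - [[50,0,-20],0,-0.2]
    - [[80,0,-20],0,-0.2]
    - [[90,0,-20],0,-0.2]
    - [[90,0,-20],0,-0.2]
    - [[90,0,-20],0,-0.2]
    - [[90,0,-20],0,-0.2]
    - [[90,0,-20],0,-0.2]

```text
time_s: 29.65
eef_pos: [0.3919, 0.2343, 0.4553]
tool_rot: [0.003, -0.041, 0.999, -0.003]
contact_force: [-0.2, -0.1, 0.3]
gripper_width: 0.0528
```

```bash
python3 - <<'E'
from red import *
st();look('scene','scene8');look('wrist','wrist8');look('top','top8');
for i in range(8): vision.snapshot('scene')
look('wrist','wrist8b');look('scene','scene8b');st()
im=cv2.imread('pics/scene8b.png');cv2.imwrite('pics/s8z.png',cv2.resize(im[130:260,310:430],None,fx=5,fy=4.6,interpolation=cv2.INTER_CUBIC))
E
```

```text
t 29.65 pos [0.3919 0.2343 0.4553] yang 94.69 F [-0.22 -0.05  0.3 ] M [-0.02  -0.004 -0.008] w 0.052839965804452466
scene8 89 [0.4889 0.2432 0.2567] (np.float64(376.2022471910112), np.float64(184.65168539325842)) disc [0.4865 0.2456 0.1064] ((478.78985595703125, 242.55543518066406), 38.70443344116211)
wrist8 419 [0.4734 0.241  0.2615] (np.float64(278.2028639618138), np.float64(279.49880668257754)) disc [0.4686 0.2399 0.1063] ((477.1430969238281, 240.05068969726562), 38.06797790527344)
top8 52 [0.4809 0.2398 0.2713] (np.float64(186.82692307692307), np.float64(244.76923076923077)) disc [0.4768 0.2328 0.1077] ((476.2861328125, 237.5453643798828), 37.42991638183594)
wrist8b 411 [0.473  0.241  0.2625] (np.float64(277.978102189781), np.float64(279.676399026764)) disc [0.4685 0.24   0.1063] ((476.86700439453125, 239.84637451171875), 37.81376647949219)
scene8b 88 [0.4895 0.2432 0.2573] (np.float64(376.17045454545456), np.float64(184.5681818181818)) disc [0.4858 0.2455 0.1063] ((477.44830322265625, 240.7510528564453), 39.11174392700195)
t 30.3 pos [0.3911 0.2344 0.4558] yang 94.72 F [-0.67  0.25 -0.35] M [0.035 0.023 0.016] w 0.05273150489914504
```

View pics/s8z.png

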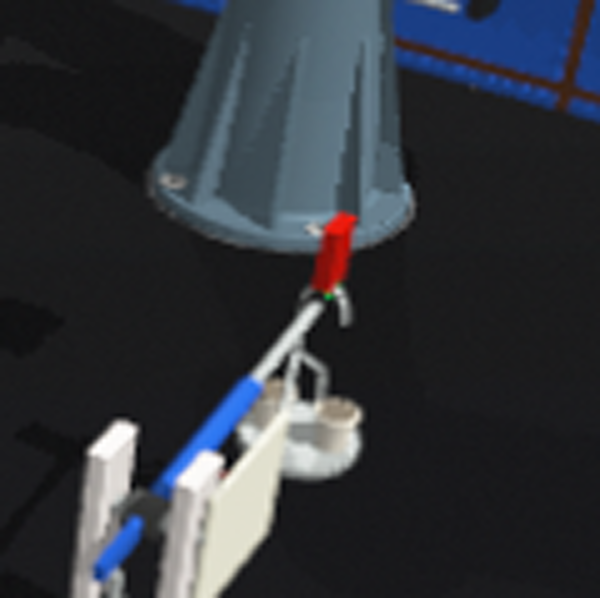

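View pics/wrist8b.png

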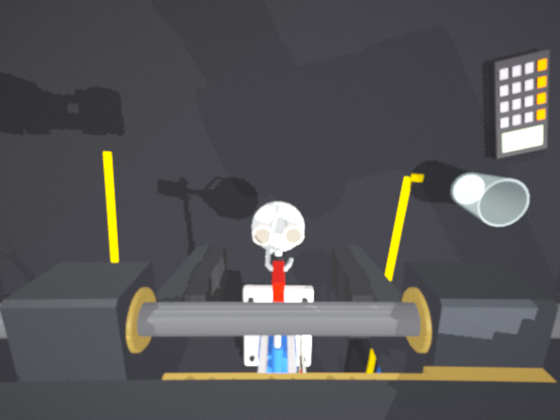

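View pics/top8.png

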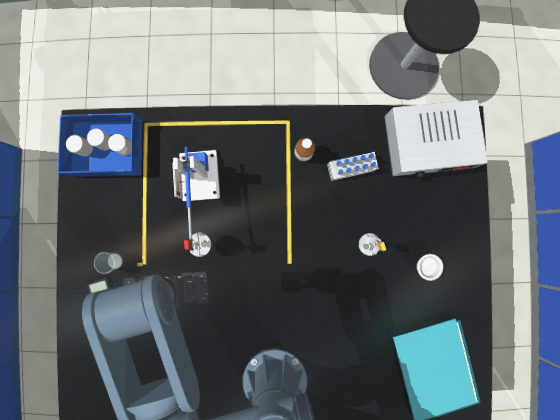

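The carrier hangs still on the green stretch: tab at scene zoom (335,255), with green showing at (328,295) before the inner collar. The disc stayed at z ≈ 0.106 over 0.65 s. The yellow carrier and the bystanders have not moved, and the robot is clear.

```bash
python3 -c "
from bench import job_done
print(job_done())"
```

```text
the job is handed in; nothing more can be done
None
```

The red-tabbed carrier is hanging on the green stretch of the balance arm, between the two collars, and the job was handed in at about 30 s of the 70 s limit.

- **Pick-up and hanging:** I gripped the tab (jaws at 11.7 mm, tab 12 mm) and lifted; the carrier weighs about 3.0 N, roughly 0.30 kg. I turned it to line up with the stand, slid the hook sideways over the bar, and lowered it in slow steps along the arm's arc. The seat sank about 29 mm, well short of the lower stop.
- **Release:** I let go only when the averaged vertical force read 0.0 N and the side forces were below 0.3 N. While lowering, side forces along the bar reached about 1.8 N on average; I cancelled them before letting go.
- **Last checks:** The disc stayed at about z = 0.106 m from release through withdrawal, and the pictures differed only by measurement noise. The carrier leans very slightly (about 0.02 rad). The robot stands clear, and the yellow carrier and the bystanders look unmoved in the top view.
- **Disagreement:** The scene camera placed the seat up to 8 mm further out along the bar than the wrist camera. I trusted the wrist and top cameras, and the collar positions in the wrist view confirmed the hook was near the middle of the green.

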